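Weed out the sticking plunger oiler

TASK

Push the plunger of each of the three green oilers in the wooden rack down as far as it will go. One of them sticks and stops well short of home: stand that one upright on the floor of the red reject tray, and leave the two sound ones standing in their places in the rack with their plungers fully home.

Things in the scene. Friction and masses are not known exactly. Their poses are not given: they have to be found in the camera images.
- oiler_a: one of three look-alike push oilers: green barrel, 34 mm diameter, 12 to 80 mm above its underside; foot 44 mm diameter, 12 mm high; brass nozzle reaching 36 mm from the axis, at 32 mm height; on top a rod with a brass thumb pad, 28 mm diameter, its top 112 mm above the underside when out, 88 mm when home. Loose, in the rack. 0.2 to 0.4 kg. Which one sticks cannot be seen. Origin: centre of underside, z up.
- oiler_b: one of three look-alike push oilers: green barrel, 34 mm diameter, 12 to 80 mm above its underside; foot 44 mm diameter, 12 mm high; brass nozzle reaching 36 mm from the axis, at 32 mm height; on top a rod with a brass thumb pad, 28 mm diameter, its top 112 mm above the underside when out, 88 mm when home. Loose, in the rack. 0.2 to 0.4 kg. Which one sticks cannot be seen. Origin: centre of underside, z up.
- oiler_c: one of three look-alike push oilers: green barrel, 34 mm diameter, 12 to 80 mm above its underside; foot 44 mm diameter, 12 mm high; brass nozzle reaching 36 mm from the axis, at 32 mm height; on top a rod with a brass thumb pad, 28 mm diameter, its top 112 mm above the underside when out, 88 mm when home. Loose, in the rack. 0.2 to 0.4 kg. Which one sticks cannot be seen. Origin: centre of underside, z up.
- plunger_a (a joint): plunger of oiler_a: metres pushed down, 0 = out (starts 0 to 0.003), 0.024 = fully home. A sound one goes home against about 3 N of friction; one that sticks gives 5 to 10 mm from out, then stops hard, over 10 mm short of home. It stays where it is left.
- plunger_b (a joint): plunger of oiler_b: metres pushed down, 0 = out (starts 0 to 0.003), 0.024 = fully home. A sound one goes home against about 3 N of friction; one that sticks gives 5 to 10 mm from out, then stops hard, over 10 mm short of home. It stays where it is left.
- plunger_c (a joint): plunger of oiler_c: metres pushed down, 0 = out (starts 0 to 0.003), 0.024 = fully home. A sound one goes home against about 3 N of friction; one that sticks gives 5 to 10 mm from out, then stops hard, over 10 mm short of home. It stays where it is left.
- rack: plain wooden rack fixed to the bench, 90 x 270 mm and 30 mm high, holding the oilers in one row along its y, 85 mm apart (at y = -85, 0, 85 mm), each in a round hole 48 mm wide and 15 mm deep (hole floor 15 mm above the bench). Origin: centre of its underside.
- tray: red open-topped plastic reject tray, fixed to the bench, 160 x 160 mm outside and 45 mm high, walls and floor 5 mm thick. Origin: centre of its underside, on the bench; z up, x and y along its sides.
Not all that is in view belongs to the job. What is shaped like the oiler_c but blue or purple is not meant.

How it is judged:
By the outcome, as a careful person would: the job done as asked, in the order asked, and still so for the second after the job is handed in, with the robot touching nothing.
It also fails if it takes over 59 s, if anything falls off the work surface, if the arm or the gripper's body presses on something with over 40 N, if the wrist force passes 120 N, or if a joint passes its speed limit or range.

ROBOT

A 6-joint arm with a two-finger parallel gripper is mounted at the origin on the work surface. World frame = base frame: x ahead of the robot, y to its left, z up, the work surface at z = 0. Lengths are in m, angles in rad, forces in N, time in s.
With the tool pointing down it reaches from about 0.325 to 0.925 m from the base axis. Payload 3.1 kg.
Tool frame: the origin (TCP) lies between the finger pads; the fingertips stand 14 mm ahead of it and the grasp point (between the pads) lies 5 mm behind it; z points along the fingers, y is the line along which they close (so a half turn about z gives the same grasp; the last joint's range is limited). The gripper opens to 85 mm and grips with 20 to 120 N. Pads are 22 mm wide; open, the fingers measure 114 mm over their backs; the gripper's body (76 mm by 85 mm) begins 54 mm behind the grasp point. The pads swing forward as they close: fully open they stand 13 mm farther back than shut.
Start: joints at [-1.272, 0.217, 1.613, -0, 1.311, -0.112], TCP at [0.25, -0.573, 0.245] pointing down, gripper open.
Joint ranges: [-2.75, 2.75], [-0.78, 2.1], [0.31, 2.55], [-1.13, 4.27], [0.13, 2.63], [-2.58, 2.58]. Speed limits (rad/s): [2.79, 2.79, 3.14, 3.14, 3.14, 3.14].

INTERFACE

Orientations are given as a unit quaternion [w, x, y, z].
In Python, from workcell import arm gives the robot as it stands.
- The arm moves only by the tool play_rows, never from a script. Its argument "commands" is a list that holds one entry, the list of rows, each a list of 7 numbers: the closure, from -1 (fully open) to 1 (shut), then the shift along the tool's x, y, z in cm, then the turn, a rotation vector about the tool's x, y, z in rad. In form: [[[claw, x, y, z, ax, ay, az], ...]]. A call has exactly 8 rows; each row is the pose to reach, as a shift and turn from the pose commanded when the call began, along the tool's axes at that moment; what a row does not reach only later rows make up. A row lasts 1/10 s, in which the tool goes at most 50 mm and 8.59 degrees, less where a joint would pass 70% of its speed; a pose out of reach is approached as far as the arm can. A call with a gripper value outside its range is refused whole. The fingers move at their own pace and stop on an object; "squeeze" is the grip in N (left out, the last holds). Time passes only in rows, so rows that repeat a pose let the fingers close, or fill a call up. It gives the time, the measured TCP pose, the force, the opening and the grip force at its end, in the units of the state.
- arm.observe(): the state, without advancing time (a new reading comes with each control period).
- arm.read_camera(name): name is "scene" or "side" or "wrist"; returns (picture, depth): 384x512x3 uint8, red, green, blue; 384x512 float32, m along the optical axis (not along the pixel's ray), 0 where there is no reading.
- arm.camera_params(name): a dict with "fx", "fy", "cx", "cy" (pixels), "k1" (the pictures are not rectified: a ray, as slopes to the right and down, at radius r is drawn at 1 + k1 r^2 times it, then the intrinsics apply), "R" (3x3) and "t" (3): a world point X has camera coordinates R X + t. Camera axes: x right, y down, z forward; pixel columns grow to the right and rows downward; lengths in m; the calibration is good to about 2 mm. A picture is of the moment at which its call begins: read the wrist's pose just before it. camera_params takes no time and is no camera call; for the wrist camera it gives the pose at the moment of the call.
- arm.job_done(): hands the job in; it is judged then, once.
The state is a dict: "clock": time; "joints": joint angles; "qvel": joint speeds; "tau": joint torques, N m; "ee_pos": TCP position; "orientation": TCP orientation; "ft_force": force on the tool from outside, world axes, zero at the start; "torque": the same for the moment, N m; "finger_gap": finger opening in m; "gripper_force": force on a finger pad.
Only numpy, scipy, OpenCV 4.12 (cv2) and the standard library are available. Lean on these libraries where they do the work, as an engineer would, in place of code of your own. Each camera call takes 0.05 s, during which the arm holds its last target. There are 200 camera calls.

## Working session

There is one attempt and no reset: what is moved stays moved. The work goes in short steps, Python scripts to look and compute and a tool call to move; the robot and the scene stay as the last step left them, time stands still between calls to the robot, and variables do not carry over. Pictures are saved under pics/ and viewed, at most 10 in all, crops included, and the job is handed in when it is done.

Besides the shell and the picture viewer there is one more tool, called as name(argument=value, ...), one argument or row to a line, values as JSON. play_rows: Moves the arm, as the interface text tells. Its arguments: {"type":"object","properties":{"commands":{"type":"array","items":{"type":"array","items":{"type":"array","items":{"type":"number"}}}},"squeeze":{"type":"number"}},"required":["commands"]}

```bash
mkdir -p pics
cat > h.py <<'E'
from workcell import arm
import numpy as np, cv2
def undist(p,u,v):
    x=(np.asarray(u,float)-p["cx"])/p["fx"]; y=(np.asarray(v,float)-p["cy"])/p["fy"]
    xd,yd=x.copy(),y.copy()
    for _ in range(10):
        s=1+p["k1"]*(x*x+y*y); x,y=xd/s,yd/s
    return x,y
def pts(p,u,v,z):
    x,y=undist(p,u,v); c=np.stack([x*z,y*z,z],-1)
    return (c-np.array(p["t"]))@np.array(p["R"])
def plane(p,u,v,h):
    x,y=undist(p,u,v); R=np.array(p["R"]);o=-R.T@np.array(p["t"]); d=np.stack([x,y,np.ones_like(x)],-1)@R
    return o+d*((h-o[2])/d[...,2])[...,None]
def cloud(name):
    p=arm.camera_params(name); im,d=arm.read_camera(name)
    v,u=np.mgrid[:384,:512]; return p,im,d,pts(p,u,v,d)
E
python3 - <<'E'
from h import *
for n in ["scene","side"]:
    p,im,d,P=cloud(n); cv2.imwrite(f"pics/{n}0.png",im[:,:,::-1]); np.savez(f"{n}0.npz",im=im,d=d,P=P)
    hsv=cv2.cvtColor(im,cv2.COLOR_RGB2HSV)
    for nm,lo,hi in [("green",(40,80,30),(90,255,255)),("red",(0,130,60),(6,255,255)),("brass",(18,90,80),(32,255,255)),("blue/purple",(100,80,30),(160,255,255))]:
        m=cv2.inRange(hsv,lo,hi); k,l,s,c=cv2.connectedComponentsWithStats(m)
        for i in range(1,k):
            if s[i,4]>40:
                q=P[(l==i)&(d>0)]
                if len(q): print(n,nm,s[i],c[i].round(),np.median(q,0).round(3),np.percentile(q,2,0).round(3),np.percentile(q,98,0).round(3))
print(arm.observe())
E
```

```text
scene green [344 171  12  15 136] [349. 178.] [0.506 0.245 0.058] [0.495 0.237 0.036] [0.511 0.258 0.083]
scene green [282 181  11   7  41] [287. 185.] [0.492 0.08  0.095] [0.476 0.072 0.092] [0.499 0.095 0.098]
scene green [313 181  12  14 129] [318. 188.] [0.504 0.161 0.058] [0.493 0.153 0.035] [0.508 0.173 0.083]
scene green [281 191  11  13 122] [286. 197.] [0.501 0.077 0.06 ] [0.492 0.068 0.036] [0.504 0.091 0.082]
scene red [183 102  32  11 142] [200. 108.] [ 0.089 -0.005  0.014] [ 0.072 -0.052  0.009] [0.102 0.032 0.018]
scene red [ 162  192   88   85 4725] [206. 234.] [ 0.491 -0.126  0.006] [ 0.42  -0.205  0.001] [ 0.579 -0.049  0.046]
scene brass [  0   0 110  27 974] [47.  9.] [-0.96  -0.387 -0.205] [-1.046 -0.57  -0.227] [-0.942 -0.157 -0.197]
scene brass [115  18  27  36 441] [128.  36.] [-1.168 -0.051 -0.585] [-1.326 -0.099 -0.596] [-1.046 -0.008 -0.573]
scene brass [ 52  31  37  39 736] [70. 50.] [-1.177 -0.359 -0.585] [-1.331 -0.429 -0.595] [-1.04  -0.292 -0.573]
scene brass [ 0 67 10 19 87] [ 3. 77.] [-1.098 -0.707 -0.587] [-1.179 -0.721 -0.594] [-1.05  -0.683 -0.578]
[... 5728 characters left out ...]
.089]
{'clock': 0.1, 'joints': array([-1.27217283e+00,  2.17663680e-01,  1.61480296e+00,  2.74399708e-05,
        1.31132369e+00, -1.12204622e-01]), 'qvel': array([ 0.00121432, -0.00142249, -0.00353725,  0.00048864,  0.00028776,
       -0.00173441]), 'tau': array([-3.79817866e-04, -3.98073721e+01, -3.04969275e+01, -1.86012276e-04,
        4.20069860e-03, -2.99727014e-05]), 'ee_pos': array([ 0.249417  , -0.57229055,  0.24409287]), 'orientation': array([-1.09530187e-03,  9.78976741e-01,  2.03968950e-01, -8.90745291e-05]), 'ft_force': array([-0.33354514, -0.22272156, -0.79600456]), 'torque': array([ 0.01764397, -0.02636197, -0.01137179]), 'gripper_force': 0.0, 'finger_gap': 0.08528845808316816}
```

View pics/scene0.png

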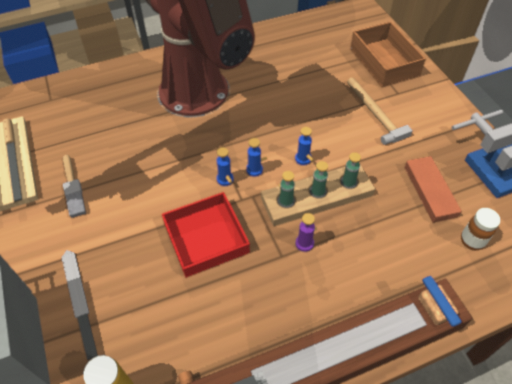

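View pics/side0.png

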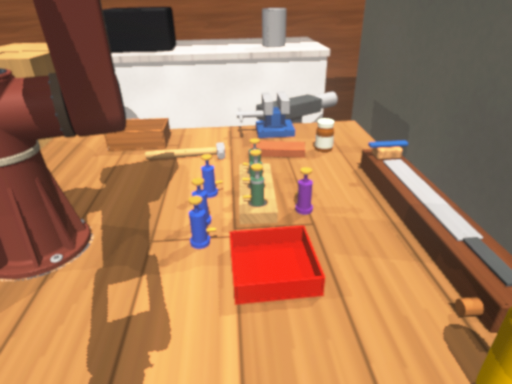

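The green ones are at scene pixels (287,190), (319,180) and (350,170), standing in the wooden rack. The blue ones at (223,168), (254,158), (303,147) and the purple one at (306,233) stand loose on the bench, so they are not meant. Next I'll confirm this in a crop and refine the positions.

Run:
```python
from h import *
z=np.load("scene0.npz"); im=z["im"]
cv2.imwrite("pics/crop.png",cv2.resize(im[115:275,150:410],None,fx=3,fy=3,interpolation=cv2.INTER_CUBIC)[:,:,::-1])
p=arm.camera_params("scene")
hsv=cv2.cvtColor(im,cv2.COLOR_RGB2HSV)
for c in [(288,176),(322,166),(355,157)]: print("pad",plane(p,c[0],c[1],0.123).round(3))
P=z["P"]; m=cv2.inRange(hsv,(0,130,60),(6,255,255))>0
m&=(z["d"]>0)&(P[...,0]>.38)
for a,b in[(.04,.05),(.0,.009)]:
    q=P[m&(P[...,2]>a)&(P[...,2]<b)][:,:2].astype(np.float32); print(len(q),cv2.minAreaRect(q))
w=cv2.inRange(hsv,(8,40,90),(25,255,255))>0
q=P[(z["d"]>0)&(abs(P[...,2]-.03)<.005)&(P[...,0]>.4)&(P[...,0]<.58)&(P[...,1]>.0)&(P[...,1]<.35)][:,:2].astype(np.float32)
print("rack",len(q),cv2.minAreaRect(q))
pw=arm.camera_params("wrist");R=np.array(pw["R"]);print("wristcam pos",-R.T@pw["t"],"fwd",R[2],"fx",pw["fx"])
```

```text
pad [0.486 0.086 0.123]
pad [0.489 0.171 0.123]
pad [0.494 0.256 0.123]
575 ((0.498372882604599, -0.12813815474510193), (0.16364991664886475, 0.15809942781925201), 1.6813572645187378)
2990 ((0.48955580592155457, -0.12260784208774567), (0.17892460525035858, 0.17050175368785858), 1.7354220151901245)
rack 2402 ((0.46821922063827515, 0.17059724032878876), (0.27332282066345215, 0.13782496750354767), 87.79405975341797)
wristcam pos [ 0.31774712 -0.54190939  0.37227561] fwd [-0.26927698 -0.11573441 -0.95608339] fx 302.73996206547776
```

View pics/crop.png

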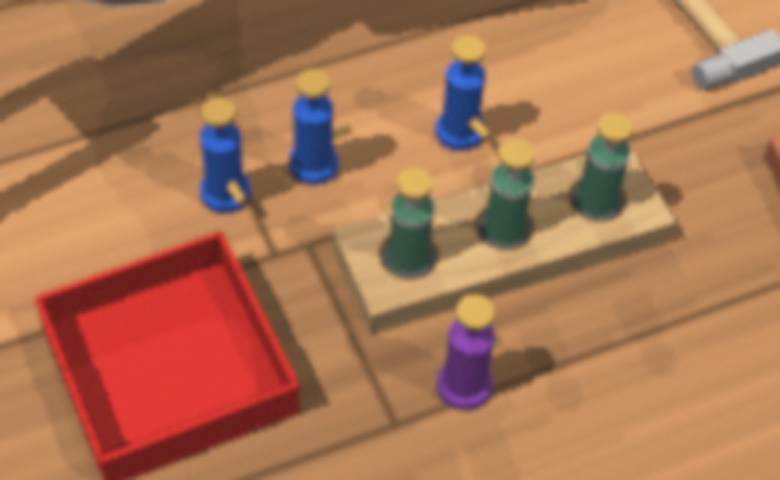

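The crop confirms the three green oilers in the rack, at crop pixels (412,220), (508,190) and (605,165). The blue and purple ones stand off the rack. I'm moving over the rack now.

play_rows(
  commands=[
    [[1,3.2,-3.6,0,0,0,-0.139],[1,6.4,-7.3,0,0,0,-0.278],[1,9.7,-10.9,0,0,0,-0.417],[1,12.9,-14.6,0,0,0,-0.556],[1,16.2,-18.2,0,0,0,-0.695],[1,19.4,-21.9,0,0,0,-0.834],[1,22.6,-25.5,0,0,0,-0.973],[1,25.9,-29.2,0,0,0,-1.115]],
  ],
)

```text
clock: 0.9
ee_pos: [0.3704, -0.1999, 0.245]
orientation: [-0.0, 0.721, 0.693, 0.0]
ft_force: [1.0, -0.7, 0.9]
finger_gap: 0.0001
gripper_force: 0.0
```

```bash
cat >> h.py <<'E'
from scipy.spatial.transform import Rotation as Ro
def rot():
    o=arm.observe(); q=o["orientation"]; return o,Ro.from_quat([q[1],q[2],q[3],q[0]])
def goto(x,y,z,yaw):
    o,R=rot(); d=R.inv().apply(np.array([x,y,z])-o["ee_pos"])*100
    T=Ro.from_euler("z",yaw)*Ro.from_euler("x",np.pi)
    print("t",round(o["clock"],2),"at",o["ee_pos"].round(4),"F",np.round(o["ft_force"],1),"shift cm",d.round(2),"turn",(R.inv()*T).as_rotvec().round(3))
E
python3 -c "
from h import *
goto(.49,.17,.245,1.526)"
```

```text
t 0.9 at [ 0.3704 -0.1999  0.245 ] F [ 1.  -0.7  0.9] shift cm [37.44 10.48  0.  ] turn [ 0.    -0.     0.005]
```

play_rows(
  commands=[
    [[1,4.7,1.3,0,0,0,0],[1,9.4,2.6,0,0,0,0],[1,14.1,3.9,0,0,0,0],[1,18.8,5.2,0,0,0,0],[1,23.4,6.5,0,0,0,0],[1,28.1,7.8,0,0,0,0],[1,32.8,9.1,0,0,0,0],[1,37.4,10.4,0,0,0,0]],
  ],
)

```text
clock: 1.7
ee_pos: [0.491, 0.1692, 0.2449]
orientation: [-0.0, 0.723, 0.691, -0.0]
ft_force: [0.3, -1.0, 0.4]
finger_gap: -0.0002
gripper_force: 0.0
```

Run:
```python
from h import *
p,im,d,P=cloud("wrist"); cv2.imwrite("pics/w1.png",im[:,:,::-1])
hsv=cv2.cvtColor(im,cv2.COLOR_RGB2HSV)
m=((P[...,2]>.115)&(P[...,2]<.135)&(d>0)).astype(np.uint8)
k,l,s,c=cv2.connectedComponentsWithStats(m)
for i in range(1,k):
    if s[i,4]>100:
        q=P[l==i]; h=np.median(q[:,2]); (cu,cv),r=cv2.minEnclosingCircle(np.argwhere(l==i)[:,::-1].astype(np.float32))
        print(s[i],c[i].round(),q.mean(0).round(4),"z",h.round(4),plane(p,c[i][0],c[i][1],h).round(4), "ext",np.ptp(q,0).round(3))
goto(.49,.085,.16,1.526)
```

```text
[239  70  34  37 981] [255.  88.] [0.4933 0.2555 0.1238] z 0.1238 [0.4933 0.2555 0.1238] ext [0.026 0.028 0.005]
[240 176  32  32 807] [255. 191.] [0.4894 0.1717 0.1258] z 0.1259 [0.4894 0.1717 0.1259] ext [0.027 0.027 0.007]
t 1.75 at [0.4927 0.1754 0.2451] F [ 1.7  3.4 -0. ] shift cm [-9.11  0.08  8.44] turn [ 0.002 -0.007  0.004]
```

View pics/w1.png

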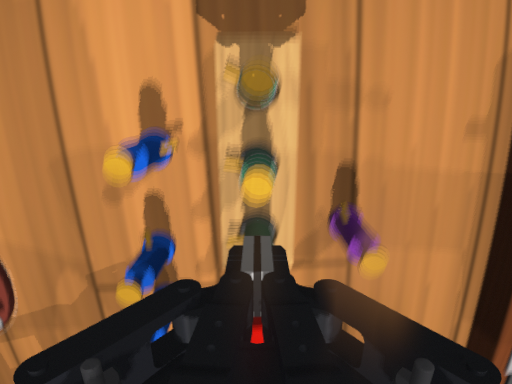

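The picture shows pads at (255,88) for C and (258,186) for B. A is hidden behind the gripper. All nozzles point to the rack's −x side. I'll press B first.

play_rows(
  commands=[
    [[1,0.4,-0.2,3.5,0,0,0],[1,0.4,-0.2,7,0,0,0],[1,0.4,-0.2,9,0,0,0],[1,0.4,-0.2,9.8,0,0,0],[1,0.4,-0.2,10.1,0,0,0],[1,0.4,-0.2,10.4,0,0,0],[1,0.4,-0.2,10.7,0,0,0],[1,0.4,-0.2,10.9,0,0,0]],
  ],
)

```text
clock: 2.55
ee_pos: [0.4907, 0.1713, 0.1379]
orientation: [0.001, 0.723, 0.691, 0.001]
ft_force: [-1.1, -0.3, 1.9]
finger_gap: 0.0001
gripper_force: 1.4
```

play_rows(
  commands=[
    [[1,0,0,0.1,0,0,0],[1,0,0,0.2,0,0,0],[1,0,0,0.3,0,0,0],[1,0,0,0.4,0,0,0],[1,0,0,0.5,0,0,0],[1,0,0,0.6,0,0,0],[1,0,0,0.7,0,0,0],[1,0,0,0.8,0,0,0]],
  ],
)

```text
clock: 3.35
ee_pos: [0.4894, 0.1712, 0.1282]
orientation: [0.0, 0.723, 0.691, 0.0]
ft_force: [0.9, 0.2, 2.7]
finger_gap: -0.0002
gripper_force: 1.4
```

play_rows(
  commands=[
    [[1,0,0,0.2,0,0,0],[1,0,0,0.4,0,0,0],[1,0,0,0.6,0,0,0],[1,0,0,0.8,0,0,0],[1,0,0,0.95,0,0,0],[1,0,0,1.05,0,0,0],[1,0,0,1.15,0,0,0],[1,0,0,1.2,0,0,0]],
  ],
)

```text
clock: 4.15
ee_pos: [0.4903, 0.1713, 0.1171]
orientation: [0.001, 0.723, 0.691, 0.001]
ft_force: [2.0, -1.0, 6.4]
finger_gap: -0.0003
gripper_force: 3.1
```

play_rows(
  commands=[
    [[1,0,0,0.05,0,0,0],[1,0,0,0.1,0,0,0],[1,0,0,0.15,0,0,0],[1,0,0,0.15,0,0,0],[1,0,0,0.15,0,0,0],[1,0,0,0.15,0,0,0],[1,0,0,0.15,0,0,0],[1,0,0,0.15,0,0,0]],
  ],
)

```text
clock: 4.95
ee_pos: [0.4907, 0.1713, 0.117]
orientation: [0.001, 0.723, 0.691, 0.001]
ft_force: [-0.5, -0.6, 11.2]
finger_gap: 0.0005
gripper_force: 5.6
```

play_rows(
  commands=[
    [[1,0,0,-3,0,0,0],[1,2,0,-4.8,0,0,0],[1,5.5,0,-4.8,0,0,0],[1,8.5,0,-4.8,0,0,0],[1,8.5,0,-4,0,0,0],[1,8.5,0,-3,0,0,0],[1,8.5,0,-2.6,0,0,0],[1,8.5,0,-2.3,0,0,0]],
  ],
)

```text
clock: 5.75
ee_pos: [0.492, 0.2549, 0.1364]
orientation: [-0.001, 0.723, 0.691, -0.002]
ft_force: [-0.7, -0.7, 3.0]
finger_gap: -0.0001
gripper_force: 1.4
```

play_rows(
  commands=[
    [[1,0,0,0.15,0,0,0],[1,0,0,0.3,0,0,0],[1,0,0,0.45,0,0,0],[1,0,0,0.6,0,0,0],[1,0,0,0.7,0,0,0],[1,0,0,0.8,0,0,0],[1,0,0,0.9,0,0,0],[1,0,0,0.95,0,0,0]],
  ],
)

```text
clock: 6.55
ee_pos: [0.4966, 0.2571, 0.134]
orientation: [0.002, 0.723, 0.691, 0.003]
ft_force: [-4.4, -1.3, 21.9]
finger_gap: 0.0002
gripper_force: 10.7
```

C stuck after about 7 mm, with 22 N and no further travel. A is next.

play_rows(
  commands=[
    [[1,0,0,-3,0,0,0],[1,-4,0,-4.5,0,0,0],[1,-8.5,0,-4.5,0,0,0],[1,-13,0,-4.5,0,0,0],[1,-17,0,-4.5,0,0,0],[1,-17,0,-3,0,0,0],[1,-17,0,-1.5,0,0,0],[1,-17,0,-1.0,0,0,0]],
  ],
)

```text
clock: 7.35
ee_pos: [0.485, 0.0854, 0.1371]
orientation: [-0.0, 0.723, 0.691, -0.0]
ft_force: [-0.1, -0.4, 2.6]
finger_gap: 0.0001
gripper_force: 1.4
```

play_rows(
  commands=[
    [[1,0,0,0.1,0,0,0],[1,0,0,0.25,0,0,0],[1,0,0,0.4,0,0,0],[1,0,0,0.55,0,0,0],[1,0,0,0.7,0,0,0],[1,0,0,0.8,0,0,0],[1,0,0,0.9,0,0,0],[1,0,0,1.0,0,0,0]],
  ],
)

```text
clock: 8.15
ee_pos: [0.4858, 0.0864, 0.1284]
orientation: [0.0, 0.723, 0.691, 0.0]
ft_force: [-0.4, 1.1, 2.4]
finger_gap: -0.0001
gripper_force: 1.4
```

play_rows(
  commands=[
    [[1,0,0,0.25,0,0,0],[1,0,0,0.5,0,0,0],[1,0,0,0.75,0,0,0],[1,0,0,0.95,0,0,0],[1,0,0,1.1,0,0,0],[1,0,0,1.2,0,0,0],[1,0,0,1.3,0,0,0],[1,0,0,1.35,0,0,0]],
  ],
)

```text
clock: 8.95
ee_pos: [0.4866, 0.0864, 0.1171]
orientation: [0.0, 0.723, 0.691, 0.001]
ft_force: [-4.8, 1.0, 15.4]
finger_gap: -0.0001
gripper_force: 7.9
```

Both A and B are home at TCP 0.117. I'm opening the gripper and moving over C.

play_rows(
  commands=[
    [[1,0,0,-4,0,0,0],[0,0,0,-8.5,0,0,0],[-1,4.3,0,-8.5,0,0,0],[-1,8.6,0,-8.5,0,0,0],[-1,13,0,-8.5,0,0,0],[-1,17,0,-8.5,0,0,0],[-1,17,0,-8.5,0,0,0],[-1,17,0,-8.5,0,0,0]],
  ],
  squeeze=30,
)

```text
clock: 9.75
ee_pos: [0.4925, 0.2561, 0.1987]
orientation: [0.0, 0.722, 0.692, -0.001]
ft_force: [-0.9, -0.3, -0.3]
finger_gap: 0.0853
gripper_force: 0.0
```

Run:
```python
from h import *
goto(.4935,.2558,.077,1.526)
for n in ["scene","wrist"]:
    p,im,d,P=cloud(n)
    if n=="wrist": cv2.imwrite("pics/w2.png",im[:,:,::-1])
    m=((P[...,2]>.095)&(P[...,2]<.13)&(d>0)&(P[...,0]>.45)&(P[...,0]<.53)&(P[...,1]>.05)&(P[...,1]<.3)).astype(np.uint8)
    k,l,s,c=cv2.connectedComponentsWithStats(m)
    for i in range(1,k):
        if s[i,4]>40: q=P[l==i]; print(n,s[i],np.median(q,0).round(4),q.mean(0).round(4))
```

```text
t 9.75 at [0.4925 0.2561 0.1987] F [-0.9 -0.3 -0.3] shift cm [-0.    0.12 12.17] turn [-0.002  0.002  0.002]
scene [346 154  15  17 141] [0.4972 0.2518 0.1175] [0.4958 0.2522 0.1116]
scene [314 168  14  12 111] [0.4926 0.1679 0.1023] [0.4924 0.168  0.1019]
scene [280 177  15  14 119] [0.4899 0.0834 0.1026] [0.4893 0.0834 0.1018]
wrist [ 239  184   39   42 1125] [0.4928 0.2571 0.1185] [0.4929 0.2569 0.1176]
wrist [242 274  34  34 828] [0.4892 0.1738 0.1024] [0.4894 0.1733 0.1017]
```

View pics/w2.png

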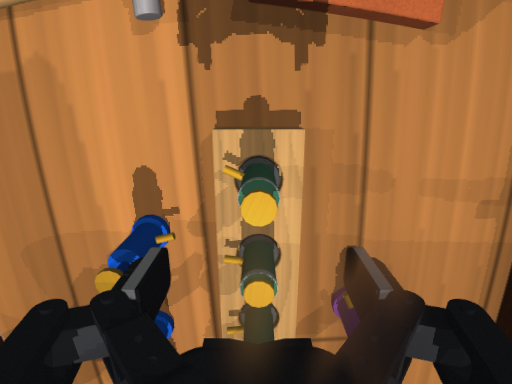

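The picture shows C's pad at (258,209), still high (z 0.118). B's pad at (259,293) is home (z 0.102), as is A's in the scene camera. C is centred between the open fingers, so I'll descend and grip.

play_rows(
  commands=[
    [[-1,0,0,3,0,0,0],[-1,0,0.1,6.5,0,0,0],[-1,0,0.1,9.5,0,0,0],[-1,0,0.1,11.5,0,0,0],[-1,0,0.1,12.1,0,0,0],[-1,0,0.1,12.1,0,0,0],[-1,0,0.1,12.1,0,0,0],[0,0,0.1,12.1,0,0,0]],
  ],
)

```text
clock: 10.65
ee_pos: [0.4957, 0.2563, 0.0807]
orientation: [0.001, 0.723, 0.691, 0.002]
ft_force: [-0.7, 0.9, 0.3]
finger_gap: 0.0731
gripper_force: 0.0
```

play_rows(
  commands=[
    [[0.3,0,0,0,0,0,0],[0.5,0,0,0,0,0,0],[1,0,0,0,0,0,0],[1,0,0,0,0,0,0],[1,0,0,0,0,0,0],[1,0,0,0,0,0,0],[1,0,0,0,0,0,0],[1,0,0,0,0,0,0]],
  ],
  squeeze=40,
)

```text
clock: 11.45
ee_pos: [0.4944, 0.2563, 0.0796]
orientation: [-0.0, 0.723, 0.691, 0.0]
ft_force: [-2.2, -0.5, 4.9]
finger_gap: 0.033
gripper_force: 39.7
```

play_rows(
  commands=[
    [[1,0,0,-0.5,0,0,0],[1,0,0,-1.5,0,0,0],[1,0,0,-3,0,0,0],[1,0,0,-5,0,0,0],[1,0,0,-7.5,0,0,0],[1,0,0,-10,0,0,0],[1,0,0,-12,0,0,0],[1,0,0,-12,0,0,0]],
  ],
)

```text
clock: 12.25
ee_pos: [0.497, 0.2571, 0.2038]
orientation: [0.002, 0.723, 0.691, 0.004]
ft_force: [0.5, -0.6, -3.2]
finger_gap: 0.033
gripper_force: 40.1
```

play_rows(
  commands=[
    [[1,-1,0.1,0,0,0,0],[1,-3,0.2,0,0,0,0],[1,-6,0.3,0,0,0,0],[1,-10,0.5,0,0,0,0],[1,-14,0.7,0,0,0,0],[1,-18,1,0,0,0,0],[1,-22,1.2,0,0,0,0],[1,-26,1.4,0,0,0,0]],
  ],
)

```text
clock: 13.05
ee_pos: [0.4945, -0.0063, 0.1967]
orientation: [-0.001, 0.723, 0.691, -0.001]
ft_force: [1.0, 0.4, -1.7]
finger_gap: 0.033
gripper_force: 40.1
```

play_rows(
  commands=[
    [[1,-4,0.2,0,0,0,0],[1,-7,0.4,0,0,0,0],[1,-9.5,0.5,0,0,0,0],[1,-11.3,0.6,0,0,0,0],[1,-12.2,0.7,0,0,0,0],[1,-12.2,0.7,0,0,0,0],[1,-12.2,0.7,0,0,0,0],[1,-12.2,0.7,0,0,0,0]],
  ],
)

```text
clock: 13.85
ee_pos: [0.4976, -0.1255, 0.1983]
orientation: [-0.001, 0.722, 0.691, -0.0]
ft_force: [-0.6, 0.3, -2.2]
finger_gap: 0.0331
gripper_force: 40.1
```

Run:
```python
from h import *
p,im,d,P=cloud("side"); cv2.imwrite("pics/s2.png",cv2.resize(im[80:330,130:400],None,fx=2.2,fy=2.2)[:,:,::-1])
goto(.498,-.127,.072,1.526)
```

```text
t 13.9 at [ 0.4977 -0.1255  0.1985] F [-0.4  0.4 -2.9] shift cm [-0.15  0.04 12.65] turn [-0.001 -0.001  0.001]
```

View pics/s2.png

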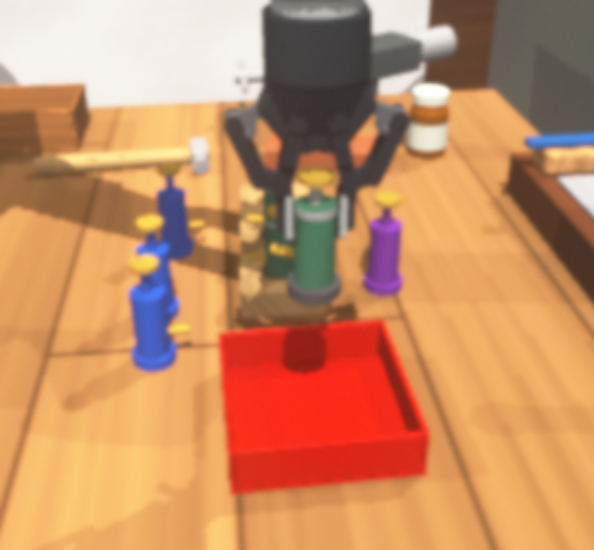

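The oiler hangs upright in the grip at (316,250), over the tray. I'm lowering it.

play_rows(
  commands=[
    [[1,-0.1,0,2,0,0,0],[1,-0.1,0,5,0,0,0],[1,-0.1,0,8,0,0,0],[1,-0.1,0,10,0,0,0],[1,-0.1,0,11.5,0,0,0],[1,-0.1,0,12.3,0,0,0],[1,-0.1,0,12.6,0,0,0],[1,-0.1,0,12.6,0,0,0]],
  ],
)

```text
clock: 14.7
ee_pos: [0.4982, -0.1273, 0.073]
orientation: [0.0, 0.723, 0.691, 0.0]
ft_force: [-0.1, 0.6, -2.4]
finger_gap: 0.0333
gripper_force: 40.1
```

play_rows(
  commands=[
    [[1,0,0,0.05,0,0,0],[1,0,0,0.1,0,0,0],[1,0,0,0.15,0,0,0],[1,0,0,0.2,0,0,0],[1,0,0,0.2,0,0,0],[1,0,0,0.2,0,0,0],[1,0,0,0.2,0,0,0],[1,0,0,0.2,0,0,0]],
  ],
)

```text
clock: 15.5
ee_pos: [0.4979, -0.1275, 0.0708]
orientation: [-0.0, 0.723, 0.691, 0.0]
ft_force: [0.3, 0.8, -3.2]
finger_gap: 0.0333
gripper_force: 40.1
```

play_rows(
  commands=[
    [[1,0,0,0.03,0,0,0],[1,0,0,0.06,0,0,0],[1,0,0,0.09,0,0,0],[1,0,0,0.12,0,0,0],[1,0,0,0.15,0,0,0],[1,0,0,0.15,0,0,0],[1,0,0,0.15,0,0,0],[1,0,0,0.15,0,0,0]],
  ],
)

```text
clock: 16.3
ee_pos: [0.498, -0.1276, 0.0697]
orientation: [-0.0, 0.723, 0.691, -0.0]
ft_force: [-2.1, 0.6, 4.0]
finger_gap: 0.0329
gripper_force: 40.4
```

The foot is on the tray floor. I'll release slowly and withdraw.

play_rows(
  commands=[
    [[0.2,0,0,0,0,0,0],[0.1,0,0,0,0,0,0],[-0.2,0,0,0,0,0,0],[-0.5,0,0,0,0,0,0],[-1,0,0,0,0,0,0],[-1,0,0,0,0,0,0],[-1,0,0,0,0,0,0],[-1,0,0,0,0,0,0]],
  ],
)

```text
clock: 17.1
ee_pos: [0.498, -0.1275, 0.0693]
orientation: [0.0, 0.723, 0.691, 0.0]
ft_force: [-0.7, 0.5, 0.2]
finger_gap: 0.0857
gripper_force: 0.0
```

play_rows(
  commands=[
    [[-1,0,0,-1,0,0,0],[-1,0,0,-3,0,0,0],[-1,0,0,-6,0,0,0],[-1,0,0,-10,0,0,0],[-1,0,0,-14,0,0,0],[-1,0,0,-17,0,0,0],[-1,0,0,-18,0,0,0],[-1,0,0,-18,0,0,0]],
  ],
)

```text
clock: 17.9
ee_pos: [0.499, -0.128, 0.2515]
orientation: [0.002, 0.723, 0.691, 0.001]
ft_force: [0.5, -0.1, -0.6]
finger_gap: 0.0853
gripper_force: 0.0
```

Run:
```python
from h import *
p,im,d,P=cloud("side"); cv2.imwrite("pics/s3.png",cv2.resize(im[80:330,130:400],None,fx=2.2,fy=2.2)[:,:,::-1])
p,im,d,P=cloud("wrist")
m=((P[...,2]>.085)&(P[...,2]<.13)&(d>0)&(P[...,0]>.45)&(P[...,0]<.53)).astype(np.uint8)
k,l,s,c=cv2.connectedComponentsWithStats(m)
for i in range(1,k):
    if s[i,4]>40: q=P[l==i]; print(s[i],np.median(q,0).round(4))
print(arm.observe()["clock"],arm.observe()["ee_pos"])
```

```text
[240 166  33  36 749] [ 0.4966 -0.1268  0.1084]
18.0 [ 0.4969905  -0.12716196  0.24774652]
```

View pics/s3.png

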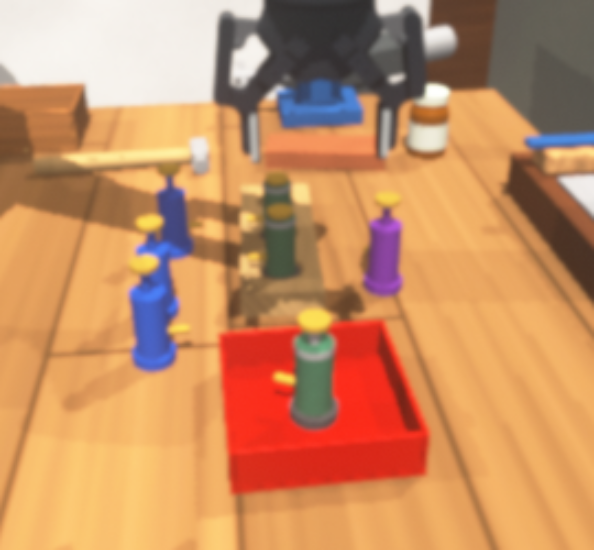

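The reject stands upright in the tray at (314,370). The other two are in the rack at (280,240) and (277,195), with their plungers home.

```bash
python3 -c "
from workcell import arm
print(arm.job_done())"
```

```text
the job is handed in; nothing more can be done
None
```

I pressed all three green oilers: the sticking one, farthest from the tray, stopped about 7 mm down and now stands upright in the reject tray, the other two stand in the rack with plungers fully home, and the job was handed in at about 18 s.

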